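# Load test of a webbing-feeder tensioner

### The arm

A 6-joint arm with a two-finger parallel gripper is mounted at the origin on the work surface. World frame = base frame: x ahead of the robot, y to its left, z up, the work surface at z = 0. Lengths are in mm, angles in degrees, forces in N, time in s.
With the tool pointing down it reaches from about 300 to 850 mm from the base axis. Payload 4.2 kg.
Tool frame: the origin (TCP) lies midway between the tips of the shut fingers; the grasp point (between the pads) lies 19 mm behind it; z points along the fingers, y is the line along which they close (so a half turn about z gives the same grasp; the last joint's range is limited). The gripper opens to 91 mm and grips with 3 to 60 N. Pads are 32 mm wide; open, the fingers measure 118 mm over their backs; the gripper's body (76 mm by 178 mm) begins 60 mm behind the grasp point.
Start: joints at [75.057, 18.312, 89.639, -0, 72.044, -1.146], TCP at [137.128, 558.428, 184.976] pointing down, gripper open.
Joint ranges: [-177.97, 177.97], [-48.28, 115.42], [12.27, 149.76], [-77.06, 257.06], [2.81, 150.46], [-146.56, 146.56]. Speed limits (degrees/s): [147.25, 147.25, 180, 180, 180, 180].

### API

Orientations are given as [roll, pitch, yaw] about the fixed x, y, z axes, in that order (R = Rz(yaw) Ry(pitch) Rx(roll)).
In Python, from workcell import env gives the robot as it stands.
- The arm moves only by the tool jog_arm, never from a script. Its argument "steps" is one flat list of numbers, 5 for each row, row after row: the closure, from 0 (fully open) to 1 (shut), then the shift along the tool's x, y, z in cm, then the turn about the tool's z in degrees. A call has 1 to 20 rows; each row is the pose to reach, as a shift and turn from the pose commanded when the call began, along the tool's axes at that moment; what a row does not reach only later rows make up. A row lasts 1/10 s, in which the tool goes at most 50 mm and 8.59 degrees, less where a joint would pass 70% of its speed; a pose out of reach is approached as far as the arm can. A call with a gripper value outside its range is refused whole. The fingers move at their own pace and stop on an object; "force" is the grip in N (left out, the last holds). Time passes only in rows, so rows that repeat a pose let the fingers close. It gives the time, the measured TCP pose, the force and the opening at its end, in the units of the state.
- env.state(): the state, without advancing time (a new reading comes with each control period).
- env.grab_frame(name): name is "scene" or "top"; returns the picture (420x560x3 uint8, red, green, blue); there is no depth.
- env.camera_params(name): a dict with "fx", "fy", "cx", "cy" (pixels), "k1" (the pictures are not rectified: a ray, as slopes to the right and down, at radius r is drawn at 1 + k1 r^2 times it, then the intrinsics apply), "R" (3x3) and "t" (3): a world point X has camera coordinates R X + t. Camera axes: x right, y down, z forward; pixel columns grow to the right and rows downward; lengths in mm; the calibration is good to about 2 mm. A picture is of the moment at which its call begins. camera_params takes no time and is no camera call.
- env.job_done(): hands the job in, once; it reports no verdict.
The state is a dict: "time_s": time; "qpos": joint angles; "qvel": joint speeds; "effort": joint torques, N m; "ee_pos": TCP position; "ee_rot": TCP orientation; "force": force on the tool from outside, world axes, zero at the start; "torque": the same for the moment, N m; "gripper_width": finger opening in mm.
Only numpy, scipy, OpenCV 4.12 (cv2) and the standard library are available. Lean on these libraries where they do the work, as an engineer would, in place of code of your own. Each camera call takes 0.05 s, during which the arm holds its last target. There are 200 camera calls.

### The job

Test the sprung tensioner: press its grey roller down with a force of 15 N (never over 20 N), hold that for at least a full second, then ease the arm up to its rest without letting it snap back. The arm carries the brass drag pointer along the scale and leaves it at the reading: do not touch it, but slide the black-knobbed marker across from it to the same reading and let go. Leave the thread cone and the pin jar alone.

Things in the scene. Friction and masses are not known exactly. Their poses are not given: they have to be found in the camera images.
- stand: Fixed test stand: steel plate 210 x 340 x 8 mm with a grey pivot pillar (32 x 44 mm, top 135 mm above the table) and a grey scale case (x 24..128, y -80..90 mm, flat top 70 mm above the table). Origin on the table under the pivot pillar; z up; y runs along the scale to growing readings and towards the arm's roller end; x across, from the arm to the scale case.
- pivot (a point): Hinge of the tensioner arm, 110 mm above the table; the hinge axis is the stand's x. The arm rests on its upper stop, 20 degrees above level, and can be pressed down 0.95 rad to a hard stop. The far end carries a dark steel counterweight of unknown mass (0.25 to 1.1 kg), so the deflection under a given force differs from run to run.
- scale_zero (a point): Zero tick of the scale, on the case's top. White strip 26 mm wide with black ticks every 5 mm (every second one longer) from here 110 mm along the stand's y. On its arm side run a small steel carriage, geared to the arm (10 mm per 0.1 rad), and ahead of it the drag pointer; on its other side runs the marker.
- roller: Grey roller at the arm's free end, 36 mm diameter, 34 mm wide; origin its centre, axis the stand's x, 120 mm from the pivot; its centre rests 151 mm above the table. It yields after about 1 to 8 N, then by roughly 5 to 8 mm per N; 15 N takes it 50 to 90 mm down, while it drifts up to 12 mm along y, turning freely. Keep it slower than 0.3 m/s.
- drag_pointer: Brass rider 14 x 8 mm, 10 mm high, on the case's top at stand x = 53 mm, with a 2 mm wide blade towards the scale. Origin at its middle, 71 mm above the table; its distance from the zero tick along the stand's y is the reading. Starts at 0 to 20 mm; the carriage pushes it ahead as the arm goes down (to 40..80 mm at 15 N) and it stays there. Not to be touched.
- marker: Marker sliding along the scale at stand x = 105 mm, 0 to 110 mm, with 2 N of friction: steel saddle 24 x 20 mm, top 6 mm above the origin, with an upright black knob 18 mm (x) by 14 mm (y), top 32 mm above the origin, and a 2 mm wide blade towards the scale. Origin at its middle, 71 mm above the table. Starts at 0 to 30 mm. Pinch the knob from above along the scale.
- thread_cone: Grey cone of thread, 118 mm tall, foot 68 mm across; origin under its centre. Stands loose beyond the counterweight end of the stand. To be left alone.
- pin_jar: Glass jar of pins with a steel cap, 85 mm tall, 60 mm across; origin under its centre. Stands loose beside the scale case. To be left alone.

How it is judged (in metres and radians):
On the way, in this order (a step that is already met when the one before it is completed fails the run):
1. the roller is pressed down with 13 to 17 N for 1 s (contact force between the fingers and roller between 13 and 17 N and z of roller in the frame of stand below 0.13 m), for 1 s.
2. the arm is back at its upper rest and nobody touches the roller (z of roller in the frame of stand above 0.146 m and contact force between the fingers and roller below 0.1 N), for 0.2 s.
At the end, for the whole second after the job is handed in: The marker stands within 2.5 mm of the drag pointer's reading along the scale; the drag pointer is where the 15 N load left it (between 30 and 95 mm on the scale); the roller is back at its upper rest (within 5 mm); all at rest and untouched (y of marker in the frame of drag_pointer between -0.0025 and 0.0025 m and y of drag_pointer in the frame of stand between -0.02 and 0.045 m and z of roller in the frame of stand above 0.146 m and linear speed of marker below 0.005 m/s and linear speed of roller below 0.01 m/s).
It fails at once if the tensioner is loaded with more than 20 N (contact force between anything else and roller above 20 N).
It fails at once if the arm snaps back or is driven faster than 0.3 m/s (linear speed of roller above 0.3 m/s).
It fails at once if the robot touches the drag pointer (contact force between any of the fingers, the arm and drag_pointer above 0.3 N).
It fails at once if the thread cone or the pin jar is shifted by more than 20 mm (distance of any of thread_cone, pin_jar from where it was at the start of the episode above 0.02 m).
It also fails if it takes over 64 s, if anything falls off the work surface, if the arm or the gripper's body presses on something with over 40 N, if the wrist force passes 120 N, or if a joint passes its speed limit or range.

## Working session

There is one attempt and no reset: what is moved stays moved. The work goes in short steps, Python scripts to look and compute and a tool call to move; the robot and the scene stay as the last step left them, time stands still between calls to the robot, and variables do not carry over. Pictures are saved under pics/ and viewed, on a budget of 10 in all, crops included, one or two more only if the job needs it, and the job is handed in when it is done.

Besides the shell and the picture viewer there is one more tool, called after ">>>" as name(argument=value, ...), one argument or row to a line, values as JSON. jog_arm: Moves the arm, as the interface text tells. Its arguments: {"type":"object","properties":{"steps":{"type":"array","items":{"type":"number"}},"force":{"type":"number"}},"required":["steps"]}

```bash
mkdir -p pics; cat > h.py <<'E'
import numpy as np, cv2
from workcell import env
def save(n,f): cv2.imwrite(f,cv2.cvtColor(env_im(n),cv2.COLOR_RGB2BGR))
def env_im(n): return np.asarray(env.grab_frame(n))
def ray(n,u,v):
    c=env.camera_params(n);R=np.array(c["R"]);t=np.array(c["t"])
    K=np.array([[c["fx"],0,c["cx"]],[0,c["fy"],c["cy"]],[0,0,1]])
    p=cv2.undistortPoints(np.array([[[u,v]]],float),K,np.array([c["k1"],0,0,0]),None,None,None) if 0 else None
    d=np.array([(u-c["cx"])/c["fx"],(v-c["cy"])/c["fy"]]);s=d.copy()
    for _ in range(30): s=d/(1+c["k1"]*(s@s))
    return -R.T@t, R.T@np.array([s[0],s[1],1])
def onz(n,u,v,z):
    o,d=ray(n,u,v); return o+d*(z-o[2])/d[2]
def proj(n,X):
    c=env.camera_params(n);p=np.array(c["R"])@np.array(X,float)+np.array(c["t"]);s=p[:2]/p[2];s=s*(1+c["k1"]*(s@s))
    return np.array([c["fx"]*s[0]+c["cx"],c["fy"]*s[1]+c["cy"]])
E
sed -i '/undistortPoints/d;/K=np.array/d' h.py
python3 - <<'E'
from h import *
a=env_im("scene");b=env_im("top")
np.savez("pics/0.npz",a=a,b=b)
for n,i in(("scene",a),("top",b)):
    cv2.imwrite(f"pics/{n}0.png",cv2.resize(i[:,:,::-1],(800,600),interpolation=cv2.INTER_CUBIC))
    c=env.camera_params(n);print(n,c,-np.array(c["R"]).T@c["t"])
print(env.state())
E
```

```text
scene {'fx': 418.64300795837585, 'fy': 418.64300795837585, 'cx': 280.62256650280193, 'cy': 202.6716785916445, 'k1': -0.06115703759188185, 'R': array([[ 0.17718076,  0.9841158 , -0.01109348],
       [ 0.76166824, -0.14425211, -0.63170628],
       [-0.62327239,  0.10347665, -0.77512845]]), 't': array([ -54.98519065, -373.64759492, 1338.08637801])} [1128.33011377 -138.24835191  800.54331485]
top {'fx': 448.7414027082051, 'fy': 448.7414027082051, 'cx': 275.58223972674654, 'cy': 208.73751391322068, 'k1': -0.05368377979054104, 'R': array([[-0.02404477, -0.9994411 , -0.02322376],
       [-0.99373115,  0.02643153, -0.10862677],
       [ 0.1091799 ,  0.02046627, -0.99381129]]), 't': array([ -8.99712904, 590.17104695, 799.19126204])} [498.9993955  -40.94768989 858.14472923]
{'time_s': 0.1, 'qpos': array([ 7.50581909e+01,  1.83484612e+01,  8.97000080e+01, -7.66733928e-04,
        7.20436652e+01, -1.14725171e+00]), 'qvel': array([ 0.07666696, -0.20370506, -0.10237215, -0.03007876,  0.03040198,
       -0.0147699 ]), 'effort': array([ 1.60461626e-03, -4.13330090e+01, -2.32510078e+01,  7.31132319e-02,
        4.22724767e-02, -4.74771309e-05]), 'ee_pos': array([136.99113508, 557.92642143, 184.19553657]), 'ee_rot': array([-1.79907869e+02, -1.11585151e-03,  1.66205679e+02]), 'force': array([-0.32739401,  0.32057919, -0.48460862]), 'torque': array([-0.04816853, -0.00502499,  0.00856115]), 'gripper_width': 91.03273067825143}
```

View pics/scene0.png

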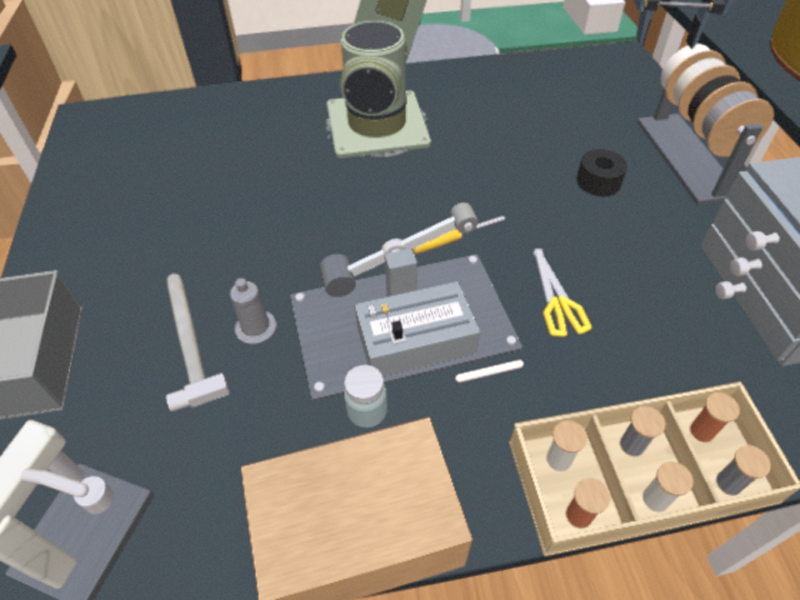

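View pics/top0.png

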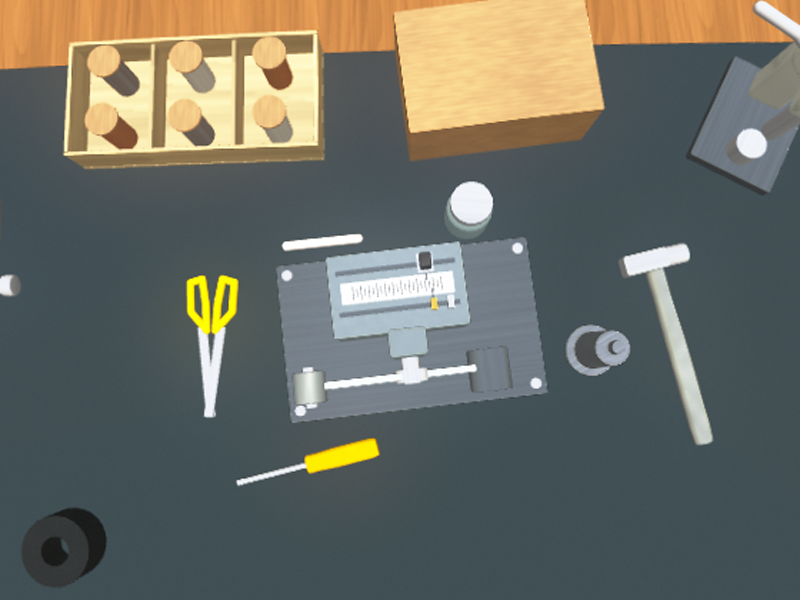

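The scene view shows the stand in the middle, with the cone to its left and the jar in front of the case. In the top view (800 px wide) the roller is at (309,388), the knob at (425,260), the brass pointer at (434,303), and the case top spans (327,258) to (470,325). Next I'll fit the stand pose.

```bash
cat > fit.py <<'E'
from h import *
def fit2d(S,W):
    S=np.array(S,float);W=np.array(W)[:,:2];a=S-S.mean(0);b=W-W.mean(0)
    th=np.arctan2((a[:,0]*b[:,1]-a[:,1]*b[:,0]).sum(),(a*b).sum())
    R=np.array([[np.cos(th),-np.sin(th)],[np.sin(th),np.cos(th)]])
    t=W.mean(0)-R@S.mean(0);return th,R,t,(S@R.T+t-W)
def sub(img,pts):
    g=cv2.cvtColor(img,cv2.COLOR_RGB2GRAY)
    p=np.array(pts,np.float32).reshape(-1,1,2)
    return cv2.cornerSubPix(g,p,(4,4),(-1,-1),(3,50,.01)).reshape(-1,2)
E
python3 - <<'E'
from fit import *
d=np.load("pics/0.npz");I={"scene":d["a"],"top":d["b"]}
S=[(128,90),(128,-80),(24,-80),(24,90)]
P={"top":[(327,258),(460,242),(470,325),(334,339)],"scene":[(478,325),(369,348),(357,306),(463,284)]}
for n in P:
    p0=np.array(P[n])*.7; p=sub(I[n],p0);print(n,np.abs(p-p0).max(1))
    W=[onz(n,u,v,70) for u,v in p]
    th,R,t,r=fit2d(S,W);print(np.degrees(th),t,r.round(1).tolist())
    hsv=cv2.cvtColor(I[n],cv2.COLOR_RGB2HSV)
    # pixel of roller, expected
    for nm,s,z in(("roller",(0,120*np.cos(.349)),151),("zero?",(78,-50),71)):
        print(nm,proj(n,[*(R@s+t),z])/.7)
    m=cv2.inRange(hsv,(12,120,90),(25,255,255))
    mm=np.zeros_like(m);x0,y0=p.min(0).astype(int);x1,y1=p.max(0).astype(int);mm[y0:y1,x0:x1]=m[y0:y1,x0:x1]
    k=cv2.inRange(hsv,(0,0,0),(180,255,60));kk=np.zeros_like(m);kk[y0-5:y1,x0:x1]=k[y0-5:y1,x0:x1]
    for nm,q,z in(("brass",mm,77),("knob",kk,103)):
        c,l,st,ce=cv2.connectedComponentsWithStats(q)
        for i in range(1,c):
            if st[i,4]>5:
                w=onz(n,*ce[i],z)[:2];print(nm,st[i],ce[i]/.7,w,R.T@(w-t))
out=[cv2.resize(I["top"][165:245,225:335,::-1],(800,582),interpolation=cv2.INTER_CUBIC)]
cv2.imwrite("pics/crop0.png",out[0])
E
```

```text
top [0.85123291 1.5239563  1.89685059 0.73299866]
5.393248015405812 [521.39089371 -40.56930543] [[1.3, 2.1], [0.7, -1.7], [-0.5, -1.8], [-1.4, 1.4]]
roller [306.29315818 359.88412731]
zero? [440.41425577 282.27622964]
brass [302 209   4   8  26] [433.62637363 302.96703297] [577.64579847 -73.58301059] [ 52.90287611 -38.15500933]
scene [6.10351566e-06 1.73795776e+00 1.75482788e+00 6.10351566e-06]
3.3023846366192218 [518.4743233  -36.18277728] [[11.0, 0.1], [10.4, 1.0], [-10.5, 1.9], [-10.9, -3.1]]
roller [472.58542708 230.39539409]
zero? [381.0424203  322.49688089]
brass [269 214   2   5   8] [384.82142857 309.10714286] [579.79122275 -72.47860227] [ 59.12423587 -39.76774828]
knob [275 226   6  11  47] [396.89969605 330.21276596] [640.04713734 -63.98257048] [119.7695095  -34.75690159]
```

View pics/crop0.png

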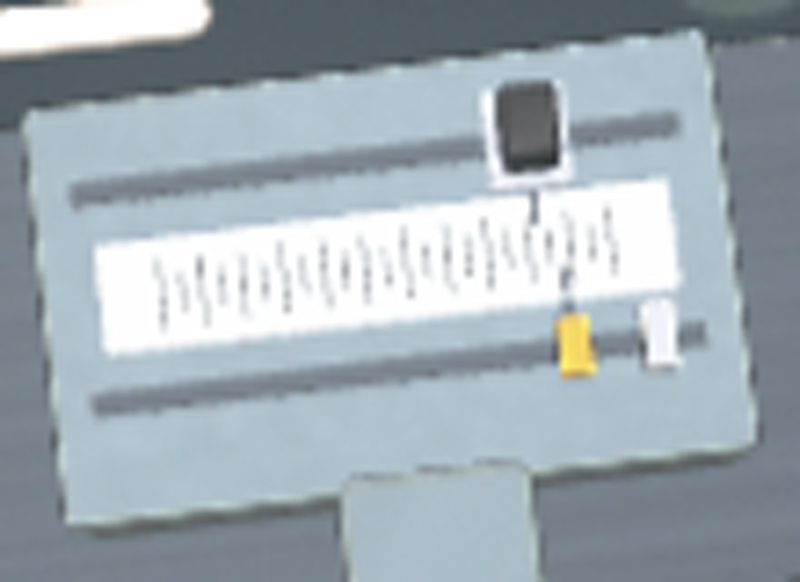

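The crop shows crisp case corners, about 20 mm of scale at the brass pointer's blade side and the knob near 18 mm. The arm runs alongside the pillar, so the roller's stand x has to be measured.

```bash
python3 - <<'E'
from fit import *
S=[(128,90),(128,-80),(24,-80),(24,90)]
p=np.array([(25,110),(705,35),(755,440),(70,525)])*(110/800)+[225,165]
W=[onz("top",u,v,70) for u,v in p]
th,R,t,r=fit2d(S,W);print(np.degrees(th),t,r.round(1).tolist())
loc=lambda w:(R.T@(w[:2]-t)).round(1)
c=lambda x,y:(x*110/800+225,y*110/800+165)
for nm,q,z in(("mblade",(533,205),71),("pblade",(567,280),72),("tick0",(612,240),70),("tick110",(160,293),70),("knob top",(527,120),103)):
    print(nm,loc(onz("top",*c(*q),z)))
w=onz("top",309*.7,388*.7,155);print("roller top cam",w,loc(w))
def tri(a,b):
    (o1,d1),(o2,d2)=ray("top",*a),ray("scene",*b)
    A=np.stack([d1,-d2],1);s=np.linalg.lstsq(A,o2-o1,rcond=None)[0];return (o1+s[0]*d1+o2+s[1]*d2)/2,np.linalg.norm(o1+s[0]*d1-o2-s[1]*d2)
X,e=tri((309*.7,388*.7),(463*.7,218*.7));print("roller tri",X,e,loc(X))
w=onz("top",470*.7,203*.7,85);print("jar",w,loc(w))
w=onz("top",612*.7,347*.7,118);print("cone",w,loc(w))
d=np.load("pics/0.npz")
cv2.imwrite("pics/crop1.png",np.hstack([cv2.resize(d["a"][135:180,300:345,::-1],(380,380),interpolation=2),cv2.resize(d["b"][245:300,190:245,::-1],(380,380),interpolation=2)]))
E
```

```text
5.178390531924752 [520.50236507 -41.76112736] [[0.7, 1.2], [2.1, -0.9], [-1.9, -1.8], [-0.9, 1.5]]
mblade [ 89.1 -32. ]
pblade [ 69.7 -37.9]
tick0 [ 78.4 -50.1]
tick110 [78.4 60.7]
knob top [104.7 -31.6]
roller top cam [480.04074304  68.42214384 155.        ] [-30.4 113.4]
roller tri [479.85391809  69.57153299 147.84945486] 0.07446236349226648 [-30.4 114.5]
jar [ 699.43314198 -121.91318385   85.        ] [171. -96.]
cone [ 517.15690369 -275.52521202  118.        ] [ -24.4 -232.5]
```

View pics/crop1.png

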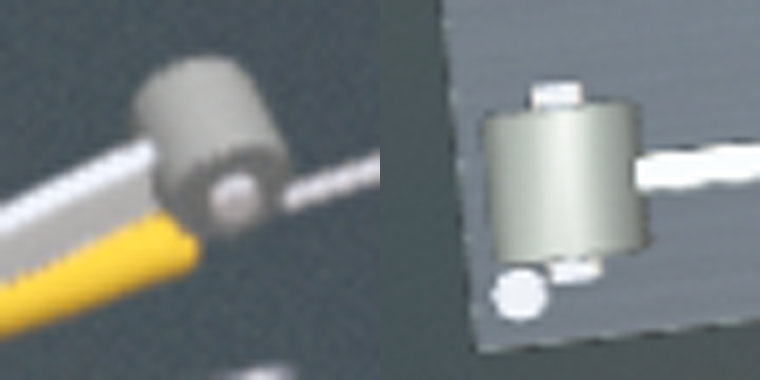

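The two cameras agree on the roller at (480, 70, 148–151), and the scale ends come out 110.8 mm apart. The stand yaw is about 5.2°. I'll move above the roller with the fingers shut.

>>> jog_arm(
  steps=[1,-3,-3,-4,0,1,-7,-6,-5,-2,1,-10,-9,-5,-4,1,-14,-12,-5,-6,1,-17,-15,-5,-8,1,-21,-18,-5,-10,1,-24,-21,-5,-12,1,-28,-24,-5,-14,1,-31,-27,-5,-16,1,-35,-30,-5,-18,1,-38,-33,-5,-19,1,-42,-36.5,-5,-19,1,-44.9,-39.2,-5,-19,1,-44.9,-39.2,-5,-19,1,-44.9,-39.2,-5,-19,1,-44.9,-39.2,-5,-19],
  force=20,
)

```text
time_s: 1.7
ee_pos: [478.9, 71.5, 234.7]
ee_rot: [180.0, -0.1, -174.8]
force: [-0.9, 0.4, -0.0]
gripper_width: 0.3
```

>>> jog_arm(
  steps=[1,0,0,1.5,0,1,0,0,3,0,1,0,0,4,0,1,0,0,5,0,1,0,0,5.5,0,1,0,0,5.5,0,1,0,0,5.5,0,1,0,0,5.5,0],
)

```text
time_s: 2.5
ee_pos: [480.1, 70.7, 180.5]
ee_rot: [180.0, 0.1, -174.8]
force: [-0.4, 0.6, 0.4]
gripper_width: 0.8
```

```bash
python3 - <<'E'
from h import *
d=env_im("top");s=env_im("scene")
cv2.imwrite("pics/p1.png",np.hstack([cv2.resize(s[110:190,260:360,::-1],(400,320)),cv2.resize(d[230:310,180:280,::-1],(400,320))]))
print(env.state()["force"],env.state()["ee_pos"])
E
```

```text
[-0.23429319 -0.77425909 -0.43655415] [480.01710076  70.63440441 180.39830562]
```

View pics/p1.png

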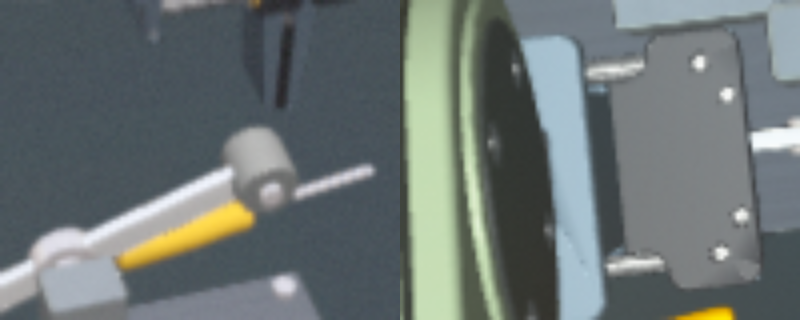

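The fingertips hang just above the roller in the left crop. I'll descend slowly to contact.

>>> jog_arm(
  steps=[1,0,0,0.15,0,1,0,0,0.3,0,1,0,0,0.45,0,1,0,0,0.6,0,1,0,0,0.75,0,1,0,0,0.85,0,1,0,0,0.95,0,1,0,0,1.05,0,1,0,0,1.15,0,1,0,0,1.25,0,1,0,0,1.35,0,1,0,0,1.45,0,1,0,0,1.45,0,1,0,0,1.45,0],
)

```text
time_s: 4.0
ee_pos: [479.7, 70.7, 165.4]
ee_rot: [180.0, -0.0, -174.8]
force: [-0.3, 0.0, 0.1]
gripper_width: 0.7
```

>>> jog_arm(
  steps=[1,0,0,0.15,0,1,0,0,0.3,0,1,0,0,0.45,0,1,0,0,0.6,0,1,0,0,0.75,0,1,0,0,0.9,0,1,0,0,1.05,0,1,0,0,1.2,0,1,0,0,1.2,0,1,0,0,1.2,0],
)

```text
time_s: 5.0
ee_pos: [479.7, 70.7, 153.4]
ee_rot: [180.0, 0.0, -174.8]
force: [0.6, -0.2, -0.5]
gripper_width: 0.8
```

```bash
python3 - <<'E'
from h import *
s=env_im("scene")
cv2.imwrite("pics/p2.png",cv2.resize(s[110:240,230:390,::-1],(800,650)[:1]+(600,)))
for i in range(4):env_im("top");print(env.state()["force"])
E
```

```text
[-1.05453362  0.03841576 -0.35413008]
[ 0.09366627 -0.08720543 -0.003284  ]
[-0.2187899   0.93439805 -0.26040881]
[ 1.15554786 -0.89871969 -0.6557384 ]
```

View pics/p2.png

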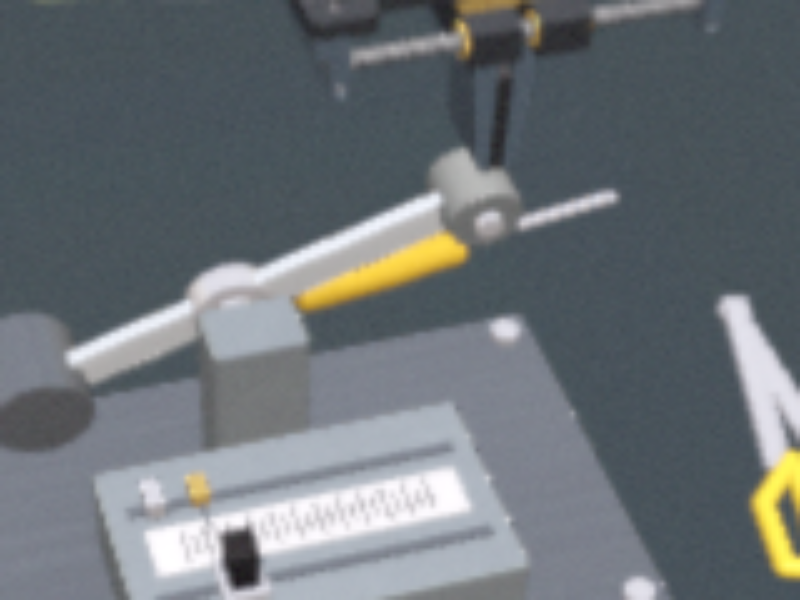

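```bash
python3 - <<'E'
from h import *
for X in [(480,70.7,153.4),(480,70.7,165),(480,70.7,169),(480,70,151)]:
    p=proj("scene",X);print(X,p,((p-[230,110])*[5,600/130]).round())
print(env.state())
E
```

```text
(480, 70.7, 153.4) [324.76443599 150.77188173] [474. 188.]
(480, 70.7, 165) [325.13108945 146.93735643] [476. 170.]
(480, 70.7, 169) [325.25905444 145.59806148] [476. 164.]
(480, 70, 151) [324.38340183 151.59706346] [472. 192.]
{'time_s': 5.25, 'qpos': array([ 7.01608580e+00,  1.15978486e+01,  1.03835772e+02,  5.80926974e-03,
        6.45550497e+01, -8.81871823e+01]), 'qvel': array([-0.01532766,  0.11418187,  0.09321889, -0.09183512, -0.11611616,
       -0.07251227]), 'effort': array([-2.79779197e-04, -3.33099318e+01, -2.17946023e+01, -3.01030255e-02,
        7.77635048e-02,  5.02908861e-06]), 'ee_pos': array([479.77243026,  70.66578043, 153.51044722]), 'ee_rot': array([ 1.79994398e+02,  1.11578278e-02, -1.74799228e+02]), 'force': array([ 1.15554786, -0.89871969, -0.6557384 ]), 'torque': array([ 0.0050519 , -0.03328788, -0.04721757]), 'gripper_width': 0.4711682757873134}
```

```bash
python3 - <<'E'
from h import *
a=np.load("pics/0.npz")["a"];s=env_im("scene")
x0,x1,y0,y1=295,360,100,175
D=cv2.absdiff(a,s).max(2)[y0:y1,x0:x1]
g=cv2.convertScaleAbs(s[y0:y1,x0:x1,::-1],alpha=1.8)
for X in [(496,71,153),(464,71,153),(480,71,153)]:
    p=(proj("scene",X)-[x0,y0]).round().astype(int);print(p)
m=cv2.cvtColor(cv2.convertScaleAbs(D,alpha=6),cv2.COLOR_GRAY2BGR)
cv2.imwrite("pics/p3.png",np.hstack([cv2.resize(i,(390,450),interpolation=cv2.INTER_NEAREST) for i in(g,m)]))
E
```

```text
[32 56]
[28 46]
[30 51]
```

View pics/p3.png

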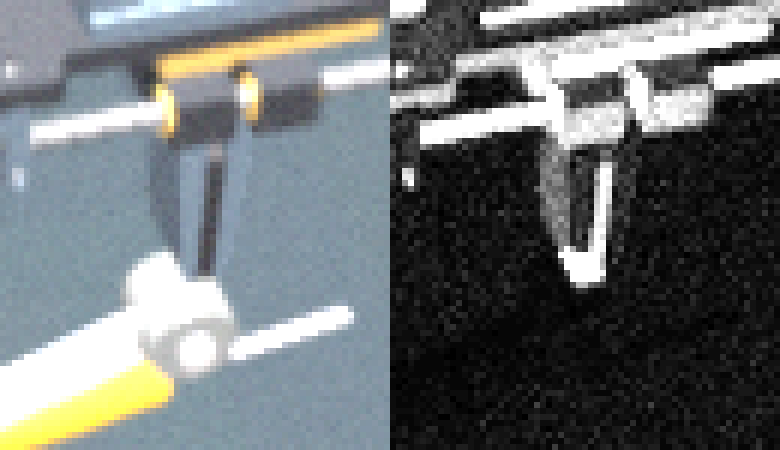

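The overlay shows the tips still roughly 10 mm above the roller, in line with it in y. They appear higher than the reported TCP, so I'll go on down slowly and watch the force.

>>> jog_arm(
  steps=[1,0,0,0.1,0,1,0,0,0.2,0,1,0,0,0.3,0,1,0,0,0.4,0,1,0,0,0.5,0,1,0,0,0.6,0,1,0,0,0.7,0,1,0,0,0.8,0,1,0,0,0.8,0],
)

```text
time_s: 6.2
ee_pos: [479.6, 70.7, 145.3]
ee_rot: [180.0, -0.0, -174.8]
force: [-0.5, -0.2, -0.3]
gripper_width: 0.8
```

>>> jog_arm(
  steps=[1,0,0,0.1,0,1,0,0,0.2,0,1,0,0,0.3,0,1,0,0,0.4,0,1,0,0,0.5,0,1,0,0,0.6,0,1,0,0,0.7,0,1,0,0,0.8,0,1,0,0,0.8,0],
)

```text
time_s: 7.1
ee_pos: [479.7, 70.8, 138.1]
ee_rot: [180.0, 0.0, -174.8]
force: [-2.1, -0.2, 7.0]
gripper_width: 0.4
```

```bash
python3 - <<'E'
from h import *
a=np.load("pics/0.npz")["a"];s=env_im("scene")
x0,x1,y0,y1=295,360,100,175
D=cv2.absdiff(a,s).max(2)[y0:y1,x0:x1]
g=cv2.convertScaleAbs(s[y0:y1,x0:x1,::-1],alpha=1.2)
m=cv2.cvtColor(cv2.convertScaleAbs(D,alpha=6),cv2.COLOR_GRAY2BGR)
cv2.imwrite("pics/p4.png",np.hstack([cv2.resize(i,(390,450),interpolation=cv2.INTER_NEAREST) for i in(g,m)]))
print(env.state()["force"])
E
```

```text
[-1.40493515 -0.43584202  4.95556826]
```

View pics/p4.png

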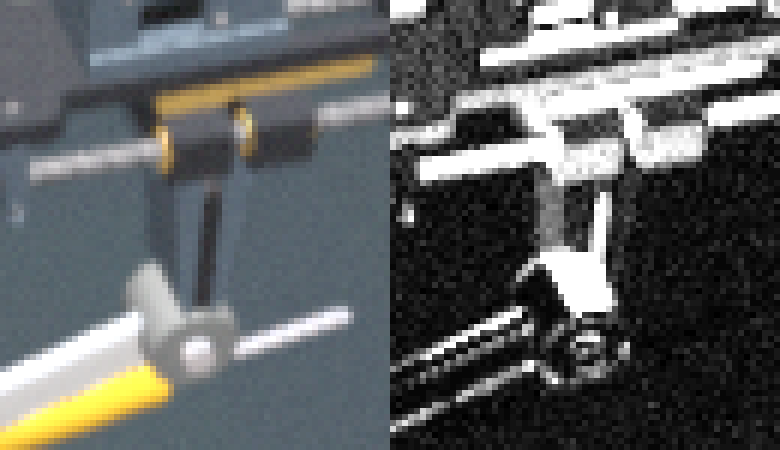

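Contact began at a reported z of about 139 and the roller starts to yield near 5 N. I'll press on at 25 mm/s.

>>> jog_arm(
  steps=[1,0,0,0.1,0,1,0,0,0.3,0,1,0,0,0.5,0,1,0,0,0.75,0,1,0,0,1.0,0,1,0,0,1.25,0,1,0,0,1.5,0,1,0,0,1.75,0,1,0,0,2,0,1,0,0,2.25,0,1,0,0,2.4,0,1,0,0,2.5,0,1,0,0,2.5,0,1,0,0,2.5,0,1,0,0,2.5,0],
)

```text
time_s: 8.65
ee_pos: [479.8, 70.8, 113.8]
ee_rot: [180.0, 0.1, -174.8]
force: [-2.7, 0.0, 8.0]
gripper_width: 0.4
```

```bash
cat > f.py <<'E'
from h import *
f=[]
for i in range(8):
    env_im("top");f.append(env.state()["force"])
f=np.array(f);print(f.mean(0),f.std(0)[2],np.linalg.norm(f.mean(0)),env.state()["ee_pos"],env.state()["time_s"])
E
python3 f.py
```

```text
[-2.76200959 -0.01506019  9.50317916] 0.311103547990837 9.896430566105666 [479.83082384  70.80574243 113.74630328] 9.05
```

>>> jog_arm(
  steps=[1,0,0,0.1,0,1,0,0,0.3,0,1,0,0,0.5,0,1,0,0,0.75,0,1,0,0,1.0,0,1,0,0,1.25,0,1,0,0,1.5,0,1,0,0,1.75,0,1,0,0,1.9,0,1,0,0,2.0,0,1,0,0,2.0,0,1,0,0,2.0,0],
)

```text
time_s: 10.25
ee_pos: [479.9, 70.7, 94.1]
ee_rot: [180.0, 0.1, -174.8]
force: [-3.2, -0.5, 11.7]
gripper_width: 0.9
```

```bash
python3 f.py
```

```text
[-3.27823632 -0.32658541 11.70100825] 0.6676791854793479 12.155948557373568 [479.9231478   70.72398664  94.1135023 ] 10.65
```

>>> jog_arm(
  steps=[1,0,0,0.1,0,1,0,0,0.3,0,1,0,0,0.5,0,1,0,0,0.75,0,1,0,0,1.0,0,1,0,0,1.25,0,1,0,0,1.5,0,1,0,0,1.75,0,1,0,0,1.9,0,1,0,0,2.0,0,1,0,0,2.1,0,1,0,0,2.2,0,1,0,0,2.2,0,1,0,0,2.2,0],
)

```text
time_s: 12.05
ee_pos: [479.9, 70.6, 72.4]
ee_rot: [-180.0, 0.1, -174.8]
force: [-5.2, -0.4, 15.3]
gripper_width: 0.4
```

```bash
python3 f.py
```

```text
[-4.08669627 -0.61497674 15.57667488] 0.5477411164931116 16.115585095830305 [479.93172619  70.63904197  72.48768231] 12.45
```

>>> jog_arm(
  steps=[1,0,0,-0.1,0,1,0,0,-0.2,0,1,0,0,-0.3,0,1,0,0,-0.4,0,1,0,0,-0.4,0,1,0,0,-0.4,0,1,0,0,-0.4,0,1,0,0,-0.4,0,1,0,0,-0.4,0,1,0,0,-0.4,0],
)

```text
time_s: 13.45
ee_pos: [479.9, 70.8, 76.4]
ee_rot: [180.0, 0.1, -174.8]
force: [-4.2, -0.7, 14.6]
gripper_width: 0.5
```

```bash
python3 f.py; python3 f.py; python3 f.py
```

```text
[-4.35947959 -0.22066229 14.57493475] 0.31007063787820155 15.214548209129934 [479.8949126   70.84649785  76.39768191] 13.85
[-4.14792456  0.23607198 14.23766333] 0.6932437053951638 14.831455262102143 [479.90345769  70.86059078  76.3980537 ] 14.25
[-4.21155476 -0.27587841 14.7089683 ] 0.35304910325184474 15.302517795231747 [479.90806929  70.84580917  76.38943459] 14.65
```

The load stayed at 14.5 N vertical, 15.1 N in total, for over a second. Now I'll ease up.

>>> jog_arm(
  steps=[1,0,0,-0.2,0,1,0,0,-0.5,0,1,0,0,-0.9,0,1,0,0,-1.3,0,1,0,0,-1.7,0,1,0,0,-2.1,0,1,0,0,-2.5,0,1,0,0,-2.9,0,1,0,0,-3.3,0,1,0,0,-3.7,0,1,0,0,-4.1,0,1,0,0,-4.5,0,1,0,0,-4.9,0,1,0,0,-5.2,0,1,0,0,-5.4,0,1,0,0,-5.6,0,1,0,0,-5.8,0,1,0,0,-6.0,0,1,0,0,-6.2,0,1,0,0,-6.4,0],
)

```text
time_s: 16.65
ee_pos: [479.9, 70.6, 139.4]
ee_rot: [-180.0, 0.1, -174.8]
force: [-1.0, -1.2, 6.2]
gripper_width: 0.5
```

>>> jog_arm(
  steps=[1,0,0,-0.2,0,1,0,0,-0.4,0,1,0,0,-0.6,0,1,0,0,-0.8,0,1,0,0,-1.2,0,1,0,0,-2,0,1,0,0,-3.5,0,1,0,0,-5.5,0,1,0,0,-7.5,0,1,0,0,-9,0,1,0,0,-9,0,1,0,0,-9,0],
)

```text
time_s: 17.85
ee_pos: [479.6, 70.6, 228.5]
ee_rot: [180.0, 0.0, -174.8]
force: [0.1, -0.5, -0.3]
gripper_width: 0.6
```

```bash
python3 - <<'E'
from h import *
a=env_im("scene");b=env_im("top");np.savez("pics/1.npz",a=a,b=b)
cv2.imwrite("pics/p5.png",np.hstack([cv2.resize(a[115:265,230:340,::-1],(390,532),interpolation=2),cv2.resize(b[160:310,225:335,::-1],(390,532),interpolation=2)]))
E
```

```text
(no output)
```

View pics/p5.png

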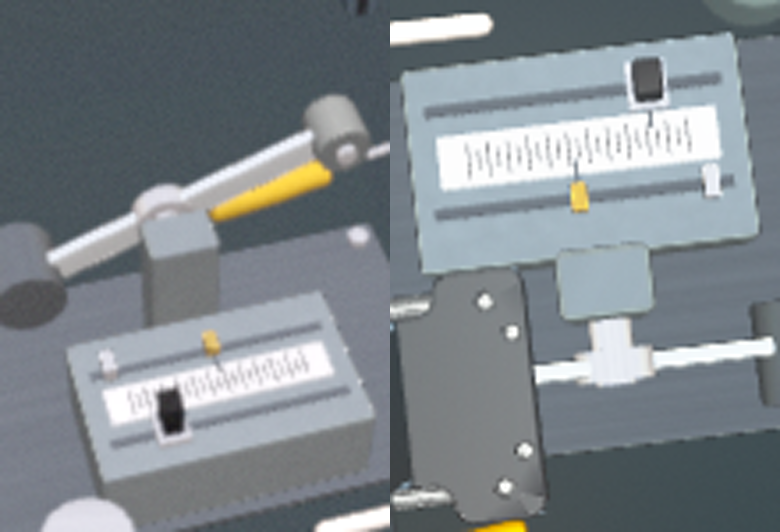

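The roller is back up and the carriage has returned. The brass pointer stays mid-scale, its blade near (577,170) in the right crop; the knob is at (647,78). Next I'll measure both.

```bash
cat > m.py <<'E'
from fit import *
th=np.radians(5.178);R=np.array([[np.cos(th),-np.sin(th)],[np.sin(th),np.cos(th)]]);t=np.array([520.50,-41.76])
loc=lambda w:(R.T@(w[:2]-t)).round(1)
def meas(I):
  for n,i in I.items():
    hsv=cv2.cvtColor(i,cv2.COLOR_RGB2HSV)
    q=np.array([proj(n,[*(R@s+t),z]) for s in[(128,90),(128,-80),(24,-80),(24,90)] for z in(70,103)])
    roi=np.zeros(i.shape[:2],np.uint8);cv2.fillConvexPoly(roi,cv2.convexHull(q.astype(np.int32)),255)
    for nm,lo,hi,z in(("brass",(12,100,90),(28,255,255),78),("knob",(0,0,0),(180,255,75),95)):
        m=cv2.inRange(hsv,lo,hi)&roi
        c,l,st,ce=cv2.connectedComponentsWithStats(m)
        for k in range(1,c):
            if 10<st[k,4]<140: print(n,nm,st[k].tolist(),ce[k].round(1),"stand",loc(onz(n,*ce[k],z)))
E
python3 - <<'E'
from m import *
d=np.load("pics/0.npz");meas({"scene":d["a"],"top":d["b"]})
d=np.load("pics/1.npz");meas({"scene":d["a"],"top":d["b"]})
for nm,(x,y) in {"pblade":(577,170),"mblade":(650,118),"tick0":(688,135),"tick110":(470,160)}.items():
    print(nm,loc(onz("top",225+(x-390)/3.5455,160+y/3.5455,71)))
E
```

```text
scene brass [268, 213, 4, 6, 19] [269.3 215.7] stand [ 55.3 -35.8]
scene knob [275, 225, 7, 12, 62] [277.7 230.8] stand [110.6 -31.5]
top brass [302, 208, 5, 9, 32] [303.5 212.2] stand [ 53.7 -36.7]
scene brass [288, 209, 4, 6, 18] [289.2 211.6] stand [56.2  9. ]
scene knob [275, 225, 7, 12, 62] [277.7 230.8] stand [110.6 -31.5]
top brass [276, 212, 5, 8, 33] [277.8 215.3] stand [53.5  8.4]
top knob [295, 186, 7, 2, 12] [298.  186.5] stand [ 97.3 -31.8]
pblade [67.2  7.1]
mblade [ 88.9 -32.1]
tick0 [ 78.2 -49.8]
tick110 [78.4 59.6]
```

>>> jog_arm(
  steps=[1,-3,-3,-2,0,0.9,-6,-7,-2,0,0.8,-9,-10.5,-2,0,0.7,-12,-13,-2,0,0.5,-13.5,-14.7,-2,0,0.5,-13.5,-14.7,-2,0,0.5,-13.5,-14.7,2,0,0.5,-13.5,-14.7,6,0,0.5,-13.5,-14.7,10,0,0.5,-13.5,-14.7,11,0,0.5,-13.5,-14.7,11,0,0.5,-13.5,-14.7,11,0],
)

```text
time_s: 19.15
ee_pos: [628.5, -63.3, 120.3]
ee_rot: [-180.0, 0.2, -174.8]
force: [-0.1, -0.3, 0.5]
gripper_width: 45.8
```

>>> jog_arm(
  steps=[0.5,0,0,1,0,0.5,0,0,2,0,0.5,0,0,3,0,0.5,0,0,3.6,0,0.5,0,0,3.6,0,0.5,0,0,3.6,0],
)

```text
time_s: 19.75
ee_pos: [627.5, -63.5, 82.3]
ee_rot: [180.0, -0.0, -174.8]
force: [1.0, 0.3, -0.4]
gripper_width: 46.0
```

```bash
python3 - <<'E'
from h import *
print(env.state()["force"],env.state()["ee_pos"])
a=env_im("scene");b=env_im("top");np.savez("pics/2.npz",a=a,b=b)
cv2.imwrite("pics/p6.png",np.hstack([cv2.resize(a[150:255,230:340,::-1],(500,477),interpolation=2),cv2.resize(b[160:265,265:330,::-1],(295,477),interpolation=2)]))
E
```

```text
[ 1.02695261  0.29009152 -0.37918312] [627.52353319 -63.53918512  82.2789609 ]
```

View pics/p6.png

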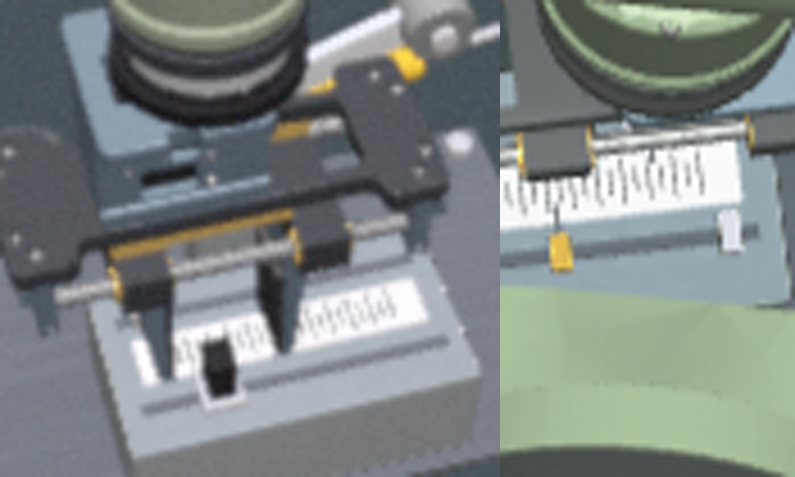

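The fingers straddle the knob evenly, with the tips at crop (168,378) and (285,350) and the knob at (220,368). I'll check the tip height numerically.

```bash
python3 - <<'E'
from m import *
# outer tips seen at ~ (267,233.2),(292.7,227)
for x in(89,97,105,113,121):
  for z in(82,95,111):
    print(x,z,[proj("scene",[*(R@(x,-32+s)+t),z]).round(1).tolist() for s in(-30,-23,23,30)])
for z in(71,77,103): print("marker",z,proj("scene",[*(R@(105,-32)+t),z]).round(1))
E
```

```text
89 82 [[261.2, 229.5], [264.4, 228.8], [285.4, 224.0], [288.6, 223.2]]
89 95 [[260.9, 225.9], [264.2, 225.1], [285.4, 220.3], [288.6, 219.6]]
89 111 [[260.5, 221.3], [263.8, 220.6], [285.4, 215.7], [288.6, 215.0]]
97 82 [[262.1, 232.5], [265.3, 231.8], [286.4, 226.9], [289.6, 226.2]]
97 95 [[261.8, 228.9], [265.1, 228.1], [286.4, 223.3], [289.6, 222.5]]
97 111 [[261.4, 224.3], [264.8, 223.6], [286.4, 218.7], [289.7, 217.9]]
105 82 [[263.0, 235.5], [266.3, 234.8], [287.5, 229.9], [290.7, 229.1]]
105 95 [[262.7, 231.9], [266.0, 231.2], [287.5, 226.2], [290.7, 225.5]]
105 111 [[262.4, 227.4], [265.7, 226.6], [287.5, 221.7], [290.8, 220.9]]
113 82 [[263.9, 238.6], [267.2, 237.8], [288.5, 232.9], [291.7, 232.1]]
113 95 [[263.7, 235.0], [267.0, 234.3], [288.5, 229.3], [291.8, 228.5]]
113 111 [[263.3, 230.5], [266.7, 229.7], [288.6, 224.7], [291.9, 223.9]]
121 82 [[264.9, 241.7], [268.2, 240.9], [289.6, 235.9], [292.8, 235.2]]
121 95 [[264.6, 238.1], [267.9, 237.4], [289.6, 232.3], [292.9, 231.6]]
121 111 [[264.3, 233.6], [267.7, 232.8], [289.7, 227.8], [293.0, 227.0]]
marker 71 [277.  235.3]
marker 77 [277.  233.7]
marker 103 [276.7 226.4]
```

The tips match z≈111 at a reported 82, the same +29 mm offset as at the roller contact. I'll lower by 2.5 cm and pinch gently.

>>> jog_arm(
  steps=[0.5,0,0,0.4,0,0.5,0,0,0.8,0,0.5,0,0,1.2,0,0.5,0,0,1.6,0,0.5,0,0,2.0,0,0.5,0,0,2.3,0,0.5,0,0,2.5,0,0.5,0,0,2.5,0],
)

```text
time_s: 20.65
ee_pos: [627.3, -63.5, 57.1]
ee_rot: [180.0, -0.0, -174.8]
force: [0.7, 0.8, -0.0]
gripper_width: 45.2
```

>>> jog_arm(
  steps=[0.7,0,0,0,0,0.8,0,0,0,0,1,0,0,0,0,1,0,0,0,0,1,0,0,0,0,1,0,0,0,0,1,0,0,0,0,1,0,0,0,0],
  force=12,
)

```text
time_s: 21.45
ee_pos: [627.5, -63.4, 57.6]
ee_rot: [180.0, 0.0, -174.8]
force: [0.0, 0.6, 0.5]
gripper_width: 13.7
```

Knob gripped, opening 13.7 mm. Sliding 39 mm along +y.

>>> jog_arm(
  steps=[1,0,0.2,0,0,1,0,0.5,0,0,1,0,0.9,0,0,1,0,1.3,0,0,1,0,1.7,0,0,1,0,2.1,0,0,1,0,2.5,0,0,1,0,2.9,0,0,1,0,3.3,0,0,1,0,3.6,0,0,1,0,3.8,0,0,1,0,3.9,0,0,1,0,3.9,0,0,1,0,3.9,0,0,1,0,3.9,0,0],
)

```text
time_s: 22.95
ee_pos: [624.0, -24.3, 57.5]
ee_rot: [180.0, 0.0, -174.8]
force: [0.4, 0.3, 3.1]
gripper_width: 13.7
```

>>> jog_arm(
  steps=[0.9,0,0,0,0,0.8,0,0,0,0,0.7,0,0,0,0,0.6,0,0,0,0,0.6,0,0,0,0,0.6,0,0,-1,0,0.6,0,0,-2.5,0,0.6,0,0,-4.5,0,0.6,0,0,-7.5,0,0.6,0,0,-11.5,0,0.6,0,0,-15,0,0.6,0,4,-17,0,0.6,0,8,-17,0,0.6,0,12,-17,0,0.6,0,16,-17,0,0.6,0,20,-17,0,0.6,0,20,-17,0],
)

```text
time_s: 24.65
ee_pos: [605.0, 179.3, 228.1]
ee_rot: [179.9, 0.0, -174.5]
force: [0.2, -0.5, -0.0]
gripper_width: 36.6
```

```bash
python3 - <<'E'
from m import *
a=env_im("scene");b=env_im("top");np.savez("pics/3.npz",a=a,b=b)
meas({"scene":a,"top":b})
o=cv2.resize(b[165:245,225:335,::-1],(800,582),interpolation=cv2.INTER_CUBIC);cv2.imwrite("pics/p7.png",o)
E
```

```text
scene brass [288, 209, 4, 6, 18] [289.2 211.6] stand [56.2  9. ]
scene knob [293, 221, 7, 12, 64] [295.8 226.6] stand [110.6   7.4]
top brass [276, 212, 5, 8, 33] [277.8 215.3] stand [53.5  8.4]
```

View pics/p7.png

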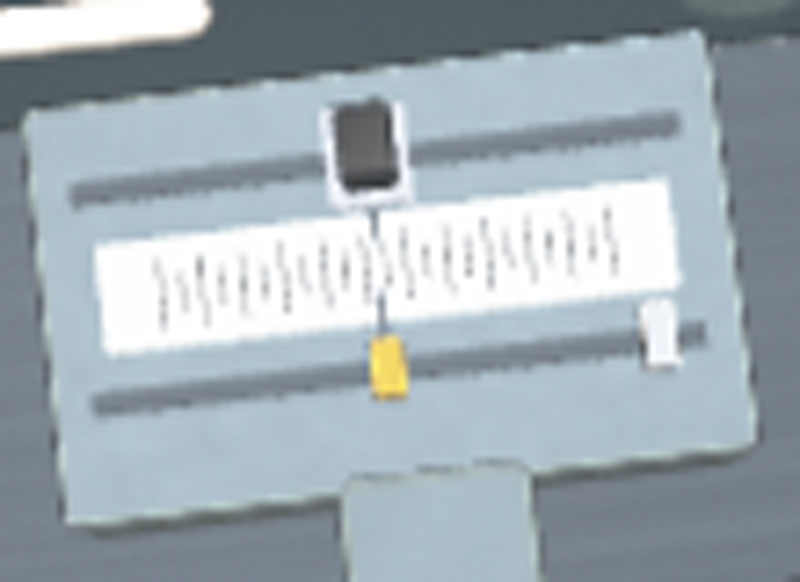

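```bash
python3 - <<'E'
from m import *
bs=[np.load(f"pics/{i}.npz")["b"].astype(float).sum(2) for i in(0,3)]
D=np.clip(bs[0]-bs[1],0,None)   # newly dark
for nm,(c0,c1,r0,r1),z in(("marker",(272,282,193,201),71),("pointer",(273,283,204,211),71)):
    for r in range(r0,r1):
        w=D[r,c0:c1].copy();w[w<40]=0
        if w.sum()>60:
            c=(w*np.arange(c0,c1)).sum()/w.sum();print(nm,r,round(c,2),w.astype(int).tolist(),loc(onz("top",c,r,z)))
E
```

```text
marker 194 275.76 [0, 0, 0, 94, 306, 0, 0, 0, 0, 0] [92.3  7.8]
marker 195 276.0 [0, 0, 0, 0, 287, 0, 0, 0, 0, 0] [90.5  7.6]
marker 196 276.0 [0, 0, 0, 0, 274, 0, 0, 0, 0, 0] [88.7  7.8]
marker 197 276.0 [0, 0, 0, 0, 193, 0, 0, 0, 0, 0] [86.9  8. ]
marker 198 277.0 [0, 0, 0, 0, 0, 77, 0, 0, 0, 0] [84.9  6.4]
pointer 205 277.0 [0, 0, 0, 0, 159, 0, 0, 0, 0, 0] [72.6  7.8]
pointer 206 276.83 [0, 0, 0, 61, 293, 0, 0, 0, 0, 0] [70.8  8.3]
pointer 207 277.0 [0, 0, 0, 0, 285, 0, 0, 0, 0, 0] [69.   8.2]
pointer 208 277.0 [0, 0, 0, 0, 271, 0, 0, 0, 0, 0] [67.3  8.5]
pointer 209 277.27 [0, 0, 0, 0, 221, 82, 0, 0, 0, 0] [65.4  8.2]
pointer 210 277.42 [0, 0, 0, 0, 120, 86, 0, 0, 0, 0] [63.6  8.1]
```

```bash
python3 -c "
from h import *
a=np.load('pics/0.npz')['a'];s=env_im('scene')
print(cv2.absdiff(a,s)[140:175,270:345].max(2).mean(), env.state()['force'])
print(env.job_done())"
```

```text
2.5965714285714285 [ 1.31057628 -0.49497682  0.1183155 ]
the job is handed in; nothing more can be done
None
```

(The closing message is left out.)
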